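# Pack two slice tubs head to tail in the fridge tray

## Task

Pack the two matching long wedge-shaped slice tubs into the empty steel tray head to tail, the narrow end of one beside the wide end of the other with their slanted sides facing, so that together they fill its rectangle. Lower them in by their handles rather than dropping them; both must lie flat on the tray's floor. Leave the small wedge tub where it stands.

Things in the scene. Friction and masses are not known exactly. Their poses are not given: they have to be found in the camera images.
- tray: Low open steel tray, fixed. Inside 150 (x) x 130 (y) mm, walls 5 thick and 30 high, floor 4 thick. Origin: centre of underside; x along its long side, z up. It takes just the two long wedge tubs, lengthwise along x, each with its straight square side along a long wall, slanted sides facing each other, with 20 mm spare lengthwise and 22 across in all.
- wedge_a: White lidded wedge tub, 130 long, 45 high, 0.3 kg. Origin on underside below the handle; x to narrow end, y to slanted side, z up. Ends at x=-56 (76 wide) and +74 (32 wide); straight long side y=-28, square to the ends; slanted side from y=+48 (wide end) to +4. Handle: bar 12 thick (x), 40 wide (y), z=45 to 80; pinch its 40 mm faces from above, fingertips just above the lid. All in mm.
- wedge_b: The second long wedge tub, identical to wedge_a in shape, size, origin, axes and handle.
- small_wedge: Bystander: a shorter lidded wedge tub with both long sides slanting alike, 90 mm long, 72 mm wide at one end and 14 mm at the other, 45 mm high, with a round 22 mm knob 22 mm high on the lid. Origin: on the underside, 36 mm from the wide end; x towards the narrow end, z up. To be left alone.
There are look-alikes about, which are no part of the job. What is shaped like the wedge_a but yellow is not meant.

How it is judged (in metres and radians):
At the end, for the whole second after the job is handed in: Both slice tubs lie at rest flat on the tray's floor (underside within 8 mm of it, tilt under 0.12 rad), lengthwise in the tray (within 0.26 rad), narrow ends pointing opposite ways and slanted sides facing: in each tub's own frame the tray's centre lies at x = 9 mm, y = 31 mm, each within 20 mm (x of tray in the frame of wedge_a between -0.011 and 0.029 m and y of tray in the frame of wedge_a between 0.011 and 0.051 m and z of each of wedge_a, wedge_b in the frame of tray below 0.012 m and angle between each of wedge_a, wedge_b's own z axis and vertical below 0.12 rad and angle between the x axis of each of wedge_a, wedge_b and the x axis of tray, either way round below 0.26 rad and linear speed of each of wedge_a, wedge_b below 0.02 m/s and x of tray in the frame of wedge_b between -0.011 and 0.029 m and y of tray in the frame of wedge_b between 0.011 and 0.051 m and y of wedge_b in the frame of wedge_a above 0.04 m); the robot touches nothing.
It fails at once if wedge_a let go more than about 35 mm above the floor of the tray and falling (horizontal distance between wedge_a and tray below 0.12 m and z of wedge_a in the frame of tray above 0.04 m and contact force between the fingers and wedge_a below 0.05 N and linear speed of wedge_a above 0.3 m/s).
It fails at once if wedge_b let go more than about 35 mm above the floor of the tray and falling (horizontal distance between wedge_b and tray below 0.12 m and z of wedge_b in the frame of tray above 0.04 m and contact force between the fingers and wedge_b below 0.05 N and linear speed of wedge_b above 0.3 m/s).
It fails at once if the small wedge tub moved by more than 40 mm (distance of small_wedge from where it was at the start of the episode above 0.04 m).
It also fails if it takes over 61 s, if anything falls off the work surface, if the arm or the gripper's body presses on something with over 40 N, if the wrist force passes 120 N, or if a joint passes its speed limit or range.

## Robot

A 6-joint arm with a two-finger parallel gripper is mounted at the origin on the work surface. World frame = base frame: x ahead of the robot, y to its left, z up, the work surface at z = 0. Lengths are in m, angles in degrees, forces in N, time in s.
With the tool pointing down it reaches from about 0.4 to 0.825 m from the base axis. Payload 7 kg.
Tool frame: the origin (TCP) lies on the centre line of the jaws, within the pads' length; the fingertips stand 14 mm ahead of it and the grasp point (between the pads) lies 5 mm behind it; z points along the fingers, y is the line along which they close (so a half turn about z gives the same grasp; the last joint's range is limited). The gripper opens to 88 mm and grips with 3 to 60 N. Pads are 19 mm wide; open, the fingers measure 130 mm over their backs; the gripper's body (78 mm by 193 mm) begins 47 mm behind the grasp point.
Start: joints at [-59.868, 20.546, 0.682, 0, -70.136, -16.507], TCP at [0.159, -0.656, 0.241] pointing down, gripper open.
Joint ranges: [-176.03, 176.03], [-82.01, 121.73], [-58.28, 71.71], [-173.87, 95.51], [-174.79, -0.11], [-173.66, 173.66]. Speed limits (degrees/s): [136.94, 136.94, 172.46, 180, 180, 180].

## Interface

Orientations are given as [roll, pitch, yaw] about the fixed x, y, z axes, in that order (R = Rz(yaw) Ry(pitch) Rx(roll)).
In Python, from plant import r gives the robot as it stands.
- The arm moves only by the tool send_rows, never from a script. Its argument "steps" is a list of rows, each an object with "dp": the shift along the tool's x, y, z in mm, a list of three; "roll": the turn about the tool's z in rad; "jaw": the opening in per cent of the stroke, from 0 (shut) to 100 (fully open). In form: [{"dp": [tx, ty, tz], "roll": roll, "jaw": jaw}, ...]. A call has 1 to 5 rows; each row is the pose to reach, as a shift and turn from the pose commanded when the call began, along the tool's axes at that moment; what a row does not reach only later rows make up. A row lasts 1/8 s, in which the tool goes at most 62.5 mm and 10.7 degrees, less where a joint would pass 70% of its speed; a pose out of reach is approached as far as the arm can. A call with a gripper value outside its range is refused whole. The fingers move at their own pace and stop on an object; "newtons" is the grip in N (left out, the last holds). Time passes only in rows, so rows that repeat a pose let the fingers close. It gives the time, the measured TCP pose, the force, the opening and the grip force at its end, in the units of the state.
- r.get_state(): the state, without advancing time (a new reading comes with each control period).
- r.capture(name): name is "scene" or "side" or "wrist"; returns a dict with "image" (400x640x3 uint8, blue, green, red), "K" (3x3 intrinsics, pixels), "dist" ([k1, k2, p1, p2, k3] as OpenCV has them; the pictures are not rectified), "rvec" (rotation vector, rad) and "tvec" (3), from world to camera coordinates, as OpenCV has them. Camera axes: x right, y down, z forward; pixel columns grow to the right and rows downward; lengths in m; the calibration is good to about 2 mm. A picture is of the moment at which its call begins. There is no depth.
- r.close_job(): hands the job in; it is judged then, once.
The state is a dict: "time_s": time; "joints": joint angles; "qd": joint speeds; "joint_torque": joint torques, N m; "tcp_pos": TCP position; "eef_rot": TCP orientation; "contact_force": force on the tool from outside, world axes, zero at the start; "moment": the same for the moment, N m; "gripper_width": finger opening in m; "gripper_force": force on a finger pad.
Only numpy, scipy, OpenCV 4.12 (cv2) and the standard library are available. Lean on these libraries where they do the work, as an engineer would, in place of code of your own. Each camera call takes 0.05 s, during which the arm holds its last target. There are 200 camera calls.

## Working session

There is one attempt and no reset: what is moved stays moved. The work goes in short steps, Python scripts to look and compute and a tool call to move; the robot and the scene stay as the last step left them, time stands still between calls to the robot, and variables do not carry over. Pictures are saved under pics/ and viewed, at most 10 in all, crops included, and the job is handed in when it is done.

Besides the shell and the picture viewer there is one more tool, called after ">>>" by a JSON object that holds its "op" and its "data", one argument or row to a line. send_rows: Moves the arm, as the interface text tells. Its arguments: {"type":"object","properties":{"steps":{"type":"array","items":{"type":"object","properties":{"dp":{"type":"array","items":{"type":"number"}},"roll":{"type":"number"},"jaw":{"type":"number"}}}},"newtons":{"type":"number"}},"required":["steps"]}

```bash
mkdir -p pics; ls
cat > h.py <<'E'
import numpy as np, cv2, pickle
from plant import r
def cap(n,f):
    c=r.capture(n); cv2.imwrite(f'pics/{f}.png',c['image']); pickle.dump(c,open(f'{f}.pkl','wb')); return c
def load(f): return pickle.load(open(f'{f}.pkl','rb'))
def back(c,px,z):
    px=np.array(px,float).reshape(-1,1,2)
    u=cv2.undistortPoints(px,np.array(c['K']),np.array(c['dist'])).reshape(-1,2)
    R=cv2.Rodrigues(np.array(c['rvec'],float))[0]; t=np.array(c['tvec'],float).ravel()
    C=-R.T@t; d=np.c_[u,np.ones(len(u))]@R
    z=np.broadcast_to(z,len(u))
    return C+d*((z-C[2])/d[:,2])[:,None]
def proj(c,P):
    return cv2.projectPoints(np.array(P,float).reshape(-1,3),np.array(c['rvec'],float),np.array(c['tvec'],float),np.array(c['K']),np.array(c['dist']))[0].reshape(-1,2)
E
python3 - <<'E'
from h import *
a=cap('scene','s0');b=cap('side','d0')
print(r.get_state())
for c in (a,b):
    R=cv2.Rodrigues(np.array(c['rvec'],float))[0];print(-R.T@np.array(c['tvec']).ravel(),R[2])
E
```

```text
pics
{'time_s': 0.1, 'joints': array([-5.98695058e+01,  2.05875834e+01,  6.40241201e-01, -1.60356437e-02,
       -7.01338345e+01, -1.65073863e+01]), 'qd': array([-0.00942854, -0.1971768 ,  0.10550518,  0.14772321,  0.10699111,
        0.00361314]), 'joint_torque': array([-1.59210584e-03, -5.84164453e+01,  2.93749738e+01,  7.01539144e+00,
        1.01367087e-02, -5.94159133e-05]), 'tcp_pos': array([ 0.1588724 , -0.65563618,  0.2397281 ]), 'eef_rot': array([ 1.79917885e+02, -8.61334479e-03, -1.66382346e+02]), 'contact_force': array([ 0.08704271, -0.08197982, -0.09352106]), 'moment': array([ 0.00103026, -0.01766746, -0.09604932]), 'gripper_force': 0.0, 'gripper_width': 0.08797772143028132}
[ 1.13157141 -0.48201142  0.62086892] [-0.63304574  0.49194258 -0.59770025]
[0.11916074 0.84166172 0.72310816] [ 0.34230815 -0.72878744 -0.59303794]
```

View pics/s0.png

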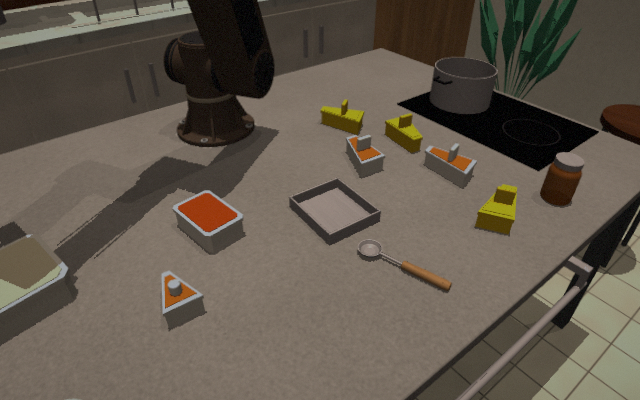

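View pics/d0.png

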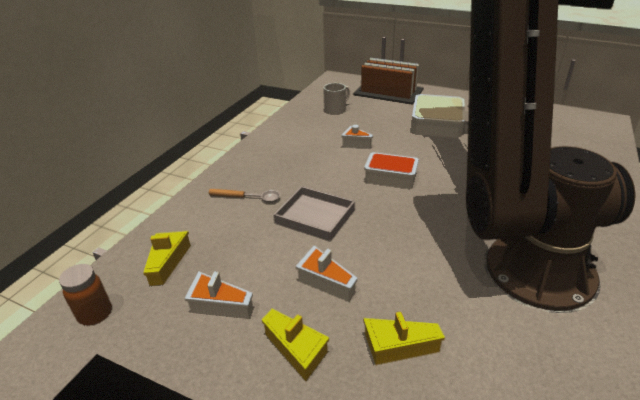

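Scene: white tubs at about (364,155) and (450,163), tray (334,210). Side: the tubs at (326,272) and (219,294), tray (315,212). The other wedges are yellow, and the small wedge is far away. I'll zoom in on both.

Run:
```python
from h import *
for f,(x,y,w,h) in {'s0':(285,125,200,120),'d0':(180,180,190,142)}.items():
    im=load(f)['image'][y:y+h,x:x+w]; cv2.imwrite(f'pics/{f}z.png',cv2.resize(im,None,fx=4,fy=4,interpolation=cv2.INTER_CUBIC))
```

```text
(no output)
```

View pics/s0z.png

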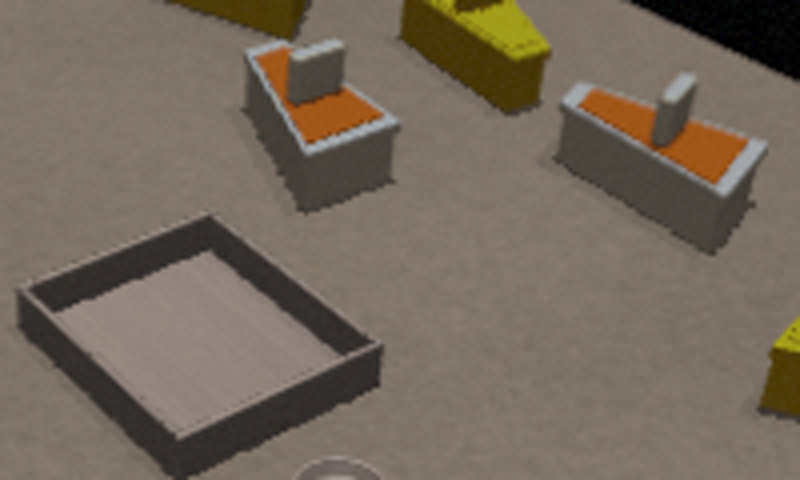

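View pics/d0z.png

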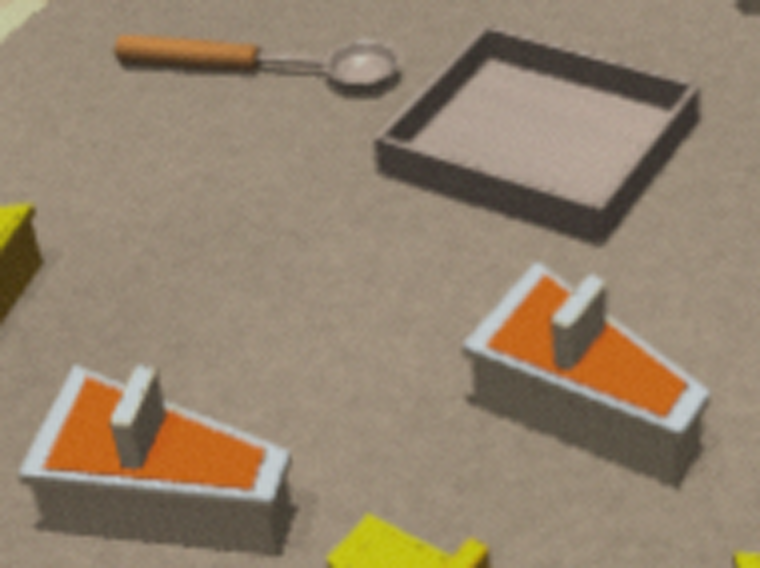

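```bash
cat >> h.py <<'E'
from scipy.optimize import least_squares
LID=np.array([[-56,-28,45],[-56,48,45],[74,4,45],[74,-28,45]])/1e3
RIM=np.array([[-80,-70,30],[80,-70,30],[80,70,30],[-80,70,30]])/1e3
def place(M,p):
    x,y,a=p; R=np.array([[np.cos(a),-np.sin(a),0],[np.sin(a),np.cos(a),0],[0,0,1]]); return M@R.T+[x,y,0]
def fit(M,obs,p0):
    best=None
    for a in np.arange(0,6.3,.7):
        s=least_squares(lambda p:np.concatenate([(proj(c,place(M,p))-o).ravel() for c,o in obs]),[*p0,a])
        if best is None or s.cost<best.cost: best=s
    return best
E
python3 - <<'E'
from h import *
S,D=load('s0'),load('d0')
sp=lambda l:np.array(l)/4+[285,125]-0.375
dp=lambda l:np.array(l)/4+[180,180]-0.375
# order: wide straight, wide slanted, narrow slanted, narrow straight
items={'N':(LID,[[398,125],[308,153],[248,50],[290,42]],[[468,347],[540,265],[708,392],[683,432]]),
'F':(LID,[[720,190],[765,147],[582,85],[563,103]],[[25,472],[78,370],[290,455],[275,497]])}
for k,(M,a,b) in items.items():
  for sw in (0,1):
    o=[1,0,3,2] if sw else [0,1,2,3]
    aa,bb=sp(a)[o],dp(b)[o]
    w=back(D,bb,.045)
    s=fit(M,[(S,aa),(D,bb)],w[:,:2].mean(0)); print(k,sw,s.x,s.cost,s.fun.round(1))
    print(np.linalg.norm(np.diff(w[[0,1,2,3,0]],axis=0),axis=1).round(3))
a=[[180,437],[380,347],[210,217],[20,290]]; b=[[488,32],[378,143],[603,213],[697,92]]
for i in range(2):
  o=np.roll(range(4),i); s=fit(RIM,[(S,sp(a)[o]),(D,dp(b)[o])],back(D,dp(b),.03)[:,:2].mean(0)); print('T',i,s.x,s.cost,s.fun.round(1))
E
```

```text
N 0 [0.42340338 0.21629402 3.02932773] 4.568813562906671 [ 1.  -0.8 -0.6  0.4 -0.5  0.  -1.4 -0.9 -1.1 -0.5 -0.  -0.9  0.6  0.6
 -0.7  0.7]
[0.074 0.133 0.031 0.127]
N 1 [0.42353582 0.21712966 3.2067851 ] 1572.1990511642177 [ 25.3  -9.9 -17.5   7.5 -14.3   3.4   4.5  -2.3 -19.5  23.9  12.3 -19.5
   8.7 -13.5  -2.3   7.3]
[0.074 0.127 0.031 0.133]
F 0 [0.59537731 0.36336854 3.46605844] 314.310412028046 [ 12.  -12.8  -8.8  11.7  -6.2   4.2   3.2  -5.4  -0.8   1.8  -1.7  -0.1
   1.   -1.9   1.   -0.1]
[0.072 0.135 0.027 0.128]
F 1 [0.59651737 0.36117936 3.48780982] 1014.9768507187677 [  0.5  -1.8   2.9   1.4  -1.9   0.4  -2.2  -0.2 -13.7  26.8  11.1 -26.
   5.  -13.9  -2.1   8.8]
[0.072 0.128 0.027 0.135]
T 0 [0.54240595 0.01955934 1.57567261] 94.26401951297849 [-3.6 -0.1  2.2 -7.1  3.9 -2.2 -2.7  4.2  2.3 -2.4  0.8  3.9 -3.3  0.5
 -1.7 -6. ]
T 1 [ 0.54235555  0.01902314 -0.0557153 ] 12.080175876140519 [-1.  -1.1 -0.1  0.4  1.6 -1.3  0.6 -2.3  1.4 -1.8 -0.3 -1.9 -1.1 -1.1
 -0.  -0.4]
```

```bash
cat >> h.py <<'E'
def go(x,y,z,yaw,p=None,y0=None):
    s=r.get_state(); p=s['tcp_pos'] if p is None else np.array(p); e=np.radians(s['eef_rot'][2] if y0 is None else y0)
    d=np.array([x,y,z])-p; c,n=np.cos(e),np.sin(e)
    ro=-(np.radians(yaw)-e); ro=(ro+np.pi)%(2*np.pi)-np.pi
    print('dp',np.round(1e3*np.array([c*d[0]+n*d[1],n*d[0]-c*d[1],-d[2]]),1),'roll',round(ro,3))
E
python3 - <<'E'
from h import *
S,D=load('s0'),load('d0')
sp=lambda l:np.array(l)/4+[285,125]-0.375
dp=lambda l:np.array(l)/4+[180,180]-0.375
a,b=[[720,190],[765,147],[582,85],[563,103]],[[25,472],[78,370],[290,455],[275,497]]
s=fit(LID,[(S,sp(a)[[1,0,3,2]]),(D,dp(b))],(.6,.36));print(s.x,s.cost,s.fun.round(1))
s=fit(LID,[(S,sp(a)),(D,dp(b)[[1,0,3,2]])],(.6,.36));print(s.x,s.cost)
go(.5,-.25,.24,-96.4)
E
```

```text
[0.59575833 0.36240034 3.41034498] 6.2739715939035126 [ 0.8 -1.1  0.9  1.4 -1.  -0.8 -0.5 -1.1 -0.8  0.1  0.2 -1.4  0.7 -0.7
 -0.2  1. ]
[0.59602213 0.36233476 3.5733123 ] 1296.3309994745198
dp [-4.270e+02  3.139e+02 -3.000e-01] roll -1.221
```

>>> {"op": "send_rows", "data": {
  "steps": [
    {"dp": [-47,35,0],"roll": -0.12,"jaw": 100},
    {"dp": [-95,70,0],"roll": -0.3,"jaw": 100},
    {"dp": [-142,105,0],"roll": -0.45,"jaw": 100},
    {"dp": [-190,140,0],"roll": -0.6,"jaw": 100},
    {"dp": [-237,174,0],"roll": -0.75,"jaw": 100}
  ]
}}

```text
time_s: 0.72
tcp_pos: [0.3491, -0.4293, 0.2404]
eef_rot: [180.0, 0.0, -123.1]
contact_force: [0.4, -0.5, -0.3]
gripper_width: 0.0876
gripper_force: 0.0
```

Run:
```python
from h import *
s=r.get_state();print(s['time_s'],s['tcp_pos'],s['eef_rot'],s['joints'])
go(.5,-.1,.24,-96.4)
```

```text
0.725 [ 0.34914883 -0.42933619  0.2403805 ] [ 1.79985525e+02  7.00063673e-03 -1.23126971e+02] [-3.06071708e+01  9.14084852e+00 -1.48253387e+01 -8.34924312e-03
 -6.60479662e+01 -2.51640861e+00]
dp [-358.2   53.6    0.4] roll -0.466
```

>>> {"op": "send_rows", "data": {
  "steps": [
    {"dp": [-60,9,0],"roll": -0.1,"jaw": 100},
    {"dp": [-120,18,0],"roll": -0.2,"jaw": 100},
    {"dp": [-180,27,0],"roll": -0.3,"jaw": 100},
    {"dp": [-240,36,0],"roll": -0.4,"jaw": 100},
    {"dp": [-300,45,0],"roll": -0.47,"jaw": 100}
  ]
}}

```text
time_s: 1.35
tcp_pos: [0.4763, -0.1539, 0.2406]
eef_rot: [-180.0, 0.0, -96.3]
contact_force: [0.4, -0.1, -0.7]
gripper_width: 0.0876
gripper_force: 0.0
```

Run:
```python
from h import *
s=r.get_state();print(s['time_s'],s['tcp_pos'],s['eef_rot'],s['joints'])
go(.423,.216,.2,-96.4)
```

```text
1.35 [ 0.47625619 -0.15385648  0.24060479] [-1.79990240e+02  6.05085822e-03 -9.63108453e+01] [ 4.62700277e+00  3.93850142e+00 -2.08426817e+01 -4.50410131e-03
 -6.52080859e+01 -1.09359603e+01]
dp [-361.8   93.6   40.6] roll 0.002
```

>>> {"op": "send_rows", "data": {
  "steps": [
    {"dp": [-60,16,0],"roll": 0,"jaw": 60},
    {"dp": [-120,32,0],"roll": 0,"jaw": 60},
    {"dp": [-180,48,0],"roll": 0,"jaw": 60},
    {"dp": [-240,64,0],"roll": 0,"jaw": 60},
    {"dp": [-300,78,20],"roll": 0,"jaw": 60}
  ]
}}

```text
time_s: 1.98
tcp_pos: [0.4324, 0.1514, 0.2224]
eef_rot: [-179.9, 0.1, -96.4]
contact_force: [1.3, -0.5, -0.1]
gripper_width: 0.0531
gripper_force: 0.0
```

>>> {"op": "send_rows", "data": {
  "steps": [
    {"dp": [-50,13,20],"roll": 0,"jaw": 60},
    {"dp": [-50,13,20],"roll": 0,"jaw": 60}
  ]
}}

```text
time_s: 2.22
tcp_pos: [0.4239, 0.2022, 0.1996]
eef_rot: [179.9, -0.1, -96.3]
contact_force: [0.1, -0.9, 0.6]
gripper_width: 0.0523
gripper_force: 0.0
```

Run:
```python
from h import *
s=r.get_state();print(s['time_s'],s['tcp_pos'],s['eef_rot'],s['joints'],s['gripper_width'])
go(.4234,.2163,.062,-96.4)
c=cap('wrist','w1')
im=c['image'].copy()
for p in proj(c,place(LID,(.4234,.2163,3.029))): cv2.circle(im,tuple(int(v) for v in p),4,(255,0,0),1)
cv2.imwrite('pics/w1m.png',im)
```

```text
2.225 [0.42394875 0.20223916 0.199567  ] [ 1.79885547e+02 -1.24230768e-01 -9.62520946e+01] [ 4.95817714e+01  2.94136874e+00 -2.76480197e+01 -2.89131405e-02
 -5.95776806e+01 -5.58193130e+01] 0.052303683589898835
dp [-13.9   2.1 137.6] roll 0.003
```

View pics/w1m.png

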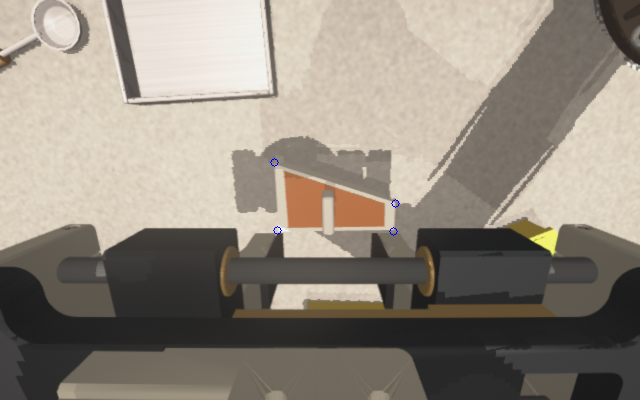

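The projected lid corners, (275,162), (396,203), (393,231) and (278,230), sit on the tub, and the handle (328,210) is centred between the jaws. I'll descend and grip.

>>> {"op": "send_rows", "data": {
  "steps": [
    {"dp": [-14,2,45],"roll": 0,"jaw": 60},
    {"dp": [-14,2,90],"roll": 0,"jaw": 60},
    {"dp": [-14,2,125],"roll": 0,"jaw": 60},
    {"dp": [-14,2,136],"roll": 0,"jaw": 60},
    {"dp": [-14,2,136],"roll": 0,"jaw": 60}
  ]
}}

```text
time_s: 2.9
tcp_pos: [0.4252, 0.2136, 0.0656]
eef_rot: [180.0, -0.0, -96.5]
contact_force: [0.2, 1.1, -0.7]
gripper_width: 0.0523
gripper_force: 0.0
```

>>> {"op": "send_rows", "data": {
  "steps": [
    {"dp": [0,0,0],"roll": 0,"jaw": 0},
    {"dp": [0,0,0],"roll": 0,"jaw": 0},
    {"dp": [0,0,0],"roll": 0,"jaw": 0},
    {"dp": [0,0,0],"roll": 0,"jaw": 0},
    {"dp": [0,0,0],"roll": 0,"jaw": 0}
  ],
  "newtons": 30
}}

```text
time_s: 3.52
tcp_pos: [0.4248, 0.2142, 0.0654]
eef_rot: [-180.0, 0.0, -96.5]
contact_force: [-1.5, 0.5, 2.1]
gripper_width: 0.0118
gripper_force: 30.0
```

Run:
```python
from h import *
t=(.5424,.0190,-.0557); P=place(np.array([[.009,.032,0],[-.009,-.032,0]]),t); print(P)
s=r.get_state();print(s['tcp_pos'],s['eef_rot'])
go(P[0][0],P[0][1],.19,-93.2)
```

```text
[[ 0.55316752  0.05044933  0.        ]
 [ 0.53163248 -0.01244933  0.        ]]
[0.42477587 0.21424304 0.06543993] [-1.79997066e+02  5.81845699e-03 -9.64673728e+01]
dp [ 148.3 -146.  -124.6] roll -0.057
```

>>> {"op": "send_rows", "data": {
  "steps": [
    {"dp": [0,0,-30],"roll": 0,"jaw": 0},
    {"dp": [0,0,-75],"roll": 0,"jaw": 0},
    {"dp": [25,-25,-110],"roll": -0.02,"jaw": 0},
    {"dp": [55,-54,-110],"roll": -0.04,"jaw": 0},
    {"dp": [85,-84,-110],"roll": -0.057,"jaw": 0}
  ]
}}

```text
time_s: 4.15
tcp_pos: [0.4987, 0.1194, 0.1752]
eef_rot: [180.0, 0.0, -93.1]
contact_force: [0.7, 0.6, -4.9]
gripper_width: 0.0118
gripper_force: 30.0
```

>>> {"op": "send_rows", "data": {
  "steps": [
    {"dp": [30,-28,0],"roll": 0,"jaw": 0},
    {"dp": [54,-53,0],"roll": 0,"jaw": 0},
    {"dp": [60,-58,0],"roll": 0,"jaw": 0},
    {"dp": [60,-58,0],"roll": 0,"jaw": 0},
    {"dp": [60,-58,0],"roll": 0,"jaw": 0}
  ]
}}

```text
time_s: 4.78
tcp_pos: [0.5525, 0.0576, 0.175]
eef_rot: [180.0, -0.0, -93.2]
contact_force: [0.2, -0.5, -4.2]
gripper_width: 0.0116
gripper_force: 30.0
```

Run:
```python
from h import *
s=r.get_state();print(s['time_s'],s['tcp_pos'],s['eef_rot'],s['gripper_width'],s['contact_force'])
go(.5532,.0504,.070,-93.2)
ws=[cap(n,f) for n,f in (('scene','s1'),('wrist','w2'),('side','d1'))]
out=[]
for f in ('w2','d1'):
    c=load(f); im=c['image'].copy()
    for M in (RIM,): 
        for p in proj(c,place(M,(.5424,.019,-.0557))): cv2.circle(im,tuple(int(v) for v in p),3,(255,0,0),1)
    out.append(im)
cv2.imwrite('pics/m2.png',np.hstack([cv2.resize(out[0],(400,250)),cv2.resize(out[1][150:300,200:440],(400,250))]))
```

```text
4.775 [0.55245873 0.05760564 0.17496262] [ 1.79952954e+02 -1.04771483e-03 -9.31833880e+01] 0.011642686884920561 [ 0.24168904 -0.50831016 -4.18555178]
dp [  7.2  -1.1 105. ] roll 0.0
```

View pics/m2.png

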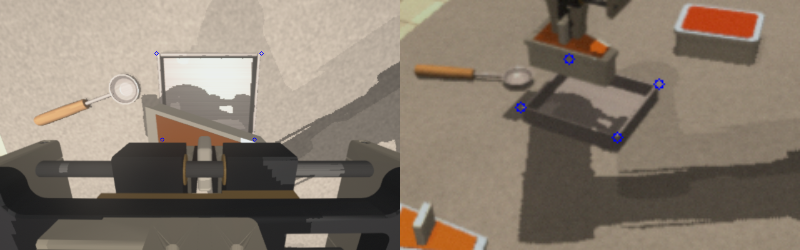

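Run:
```python
from h import *
c=load('w1'); w=back(c,[[126,103],[275,96]],.03); print(w, np.linalg.norm(w[1]-w[0]))
c=load('w2'); im=c['image'][60:260,220:440]; cv2.imwrite('pics/w2z.png',cv2.resize(im,None,fx=3,fy=3,interpolation=cv2.INTER_CUBIC))
```

```text
[[0.62313472 0.08403676 0.03      ]
 [0.46558193 0.09471653 0.03      ]] 0.1579143405689503
```

View pics/w2z.png

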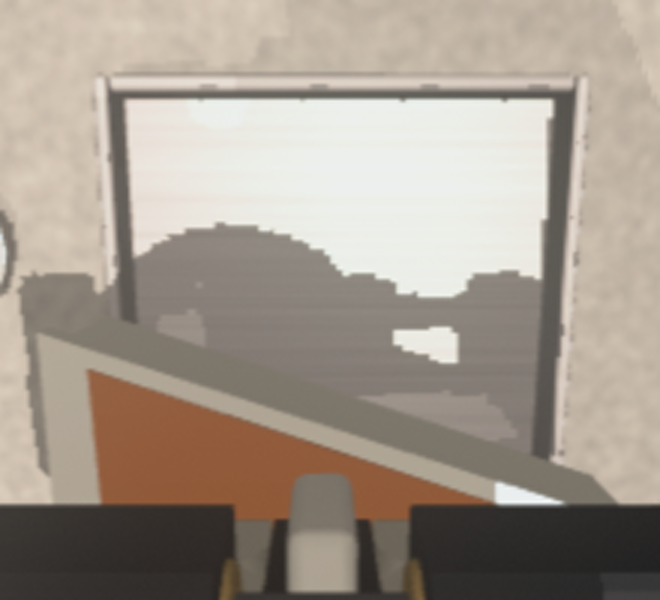

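The zoomed wrist view shows the tray's far rim corners at about (252.7,86) and (415.7,86) in the full image. The tub hangs level above the near half.

Run:
```python
from h import *
S,D,W1,W2=[load(f) for f in ('s0','d0','w1','w2')]
w=back(W2,[[252.5,85.8],[415.5,85.8]],.03); print(w, np.linalg.norm(w[1]-w[0]))
print(proj(W2,place(RIM,(.5424,.019,-.0557))))
sp=lambda l:np.array(l)/4+[285,125]-0.375
dp=lambda l:np.array(l)/4+[180,180]-0.375
a=np.roll([[180,437],[380,347],[210,217],[20,290]],-1,0)*1.; b=np.roll([[488,32],[378,143],[603,213],[697,92]],-1,0)
a=sp(a);b=dp(b)
# rim corner order by world: find
t=(.5424,.019,-.0557)
for c,o in ((S,a),(D,b)):
    q=proj(c,place(RIM,t)); i=[np.argmin(np.linalg.norm(o-x,axis=1)) for x in q]; print((o[i]-q).round(1).tolist())
```

```text
[[ 0.61674942 -0.05464387  0.03      ]
 [ 0.46111974 -0.04624769  0.03      ]] 0.15585600788290094
[[418.111748    85.4448843 ]
 [250.71662494  85.11892516]
 [259.52984821 223.83262377]
 [407.16949477 223.97426898]]
[[1.0, 1.1], [0.1, -0.4], [-1.6, 1.3], [-0.6, 2.3]]
[[-1.4, 1.8], [0.4, 1.9], [1.1, 1.1], [0.1, 0.4]]
```

Run:
```python
from h import *
c=load('w2'); s=r.get_state(); print(s['tcp_pos'],s['eef_rot'][2])
w=back(c,[[232.5,171.5]],.1096+.045)[0]; print(w)
print(place(LID,(s['tcp_pos'][0],s['tcp_pos'][1],np.radians(s['eef_rot'][2]-90)))[1])
```

```text
[0.55282144 0.05780154 0.17542961] -93.1418316478404
[0.6046668  0.00934165 0.1546    ]
[0.60610649 0.00680445 0.045     ]
```

>>> {"op": "send_rows", "data": {
  "steps": [
    {"dp": [9,-1,30],"roll": 0,"jaw": 0},
    {"dp": [9,-1,60],"roll": 0,"jaw": 0},
    {"dp": [9,-1,85],"roll": 0,"jaw": 0},
    {"dp": [9,-1,98],"roll": 0,"jaw": 0},
    {"dp": [9,-1,103],"roll": 0,"jaw": 0}
  ]
}}

```text
time_s: 5.55
tcp_pos: [0.5537, 0.0483, 0.072]
eef_rot: [180.0, -0.0, -93.2]
contact_force: [0.2, 0.3, -3.6]
gripper_width: 0.0116
gripper_force: 30.0
```

>>> {"op": "send_rows", "data": {
  "steps": [
    {"dp": [0,0,1],"roll": 0,"jaw": 0},
    {"dp": [0,0,2],"roll": 0,"jaw": 0},
    {"dp": [0,0,2],"roll": 0,"jaw": 0}
  ]
}}

```text
time_s: 5.92
tcp_pos: [0.5541, 0.0482, 0.0708]
eef_rot: [-179.9, 0.0, -93.2]
contact_force: [-0.1, -0.8, -3.8]
gripper_width: 0.0116
gripper_force: 30.0
```

Still hanging, about 1–2 mm up. I'll lower it the rest of the way, release with a narrow opening and rise.

>>> {"op": "send_rows", "data": {
  "steps": [
    {"dp": [0,0,2],"roll": 0,"jaw": 0},
    {"dp": [0,0,2],"roll": 0,"jaw": 0},
    {"dp": [0,0,2],"roll": 0,"jaw": 35},
    {"dp": [0,0,2],"roll": 0,"jaw": 35},
    {"dp": [0,0,2],"roll": 0,"jaw": 35}
  ]
}}

```text
time_s: 6.55
tcp_pos: [0.5539, 0.0481, 0.0684]
eef_rot: [-180.0, 0.0, -93.2]
contact_force: [0.0, -0.4, 0.3]
gripper_width: 0.0302
gripper_force: 0.0
```

>>> {"op": "send_rows", "data": {
  "steps": [
    {"dp": [0,0,-30],"roll": 0,"jaw": 35},
    {"dp": [0,0,-80],"roll": 0,"jaw": 35},
    {"dp": [0,0,-130],"roll": 0,"jaw": 60},
    {"dp": [0,0,-130],"roll": 0,"jaw": 60}
  ]
}}

```text
time_s: 7.05
tcp_pos: [0.5561, 0.0487, 0.2027]
eef_rot: [-179.6, 0.2, -93.2]
contact_force: [-0.4, 1.1, -1.1]
gripper_width: 0.046
gripper_force: 0.0
```

Run:
```python
from h import *
s=r.get_state();print(s['tcp_pos'],s['eef_rot'],s['joints'],s['gripper_width'])
cap('wrist','w3')
go(.5958,.3624,.2,195.4+90)
go(.5958,.3624-.03,.2,195.4+90)
```

```text
[0.55614932 0.04869762 0.20274627] [-1.79560787e+02  1.64232291e-01 -9.31774046e+01] [ 25.14218128  10.97610646 -17.75243179   0.07306462 -60.80692664
 -28.35559438] 0.045968829201262634
dp [-3.157e+02 -2.350e+01  3.000e-01] roll -0.325
dp [-285.8  -25.1    0.3] roll -0.325
```

>>> {"op": "send_rows", "data": {
  "steps": [
    {"dp": [-61,-5,0],"roll": -0.08,"jaw": 60},
    {"dp": [-122,-10,0],"roll": -0.16,"jaw": 60},
    {"dp": [-183,-14,0],"roll": -0.24,"jaw": 60},
    {"dp": [-244,-19,0],"roll": -0.325,"jaw": 60},
    {"dp": [-305,-23,0],"roll": -0.325,"jaw": 60}
  ]
}}

```text
time_s: 7.72
tcp_pos: [0.5934, 0.3529, 0.1966]
eef_rot: [179.9, -0.1, -74.5]
contact_force: [1.8, -0.6, 0.6]
gripper_width: 0.0524
gripper_force: 0.0
```

>>> {"op": "send_rows", "data": {
  "steps": [
    {"dp": [0,0,0],"roll": 0,"jaw": 60},
    {"dp": [0,0,0],"roll": 0,"jaw": 60}
  ]
}}

```text
time_s: 7.98
tcp_pos: [0.5931, 0.3511, 0.1964]
eef_rot: [179.8, -0.1, -74.6]
contact_force: [0.1, 0.0, -0.5]
gripper_width: 0.0524
gripper_force: 0.0
```

Run:
```python
from h import *
s=r.get_state();print(s['time_s'],s['tcp_pos'],s['eef_rot'],s['joints'])
c=cap('wrist','w4'); d=cap('side','d2')
go(.5958,.3624,.066,-74.6)
im=c['image'].copy()
for p in proj(c,place(LID,(.5958,.3624,3.410))): cv2.circle(im,tuple(int(v) for v in p),4,(255,0,0),1)
i2=d['image'].copy()
for p in np.vstack([proj(d,place(RIM,(.542,.0193,-.058))),proj(d,place(LID,(.553,.0506,3.0836))+[0,0,.004])]): cv2.circle(i2,tuple(int(v) for v in p),2,(255,0,0),1)
cv2.imwrite('pics/m4.png',np.hstack([im[120:280,180:480],cv2.resize(i2[180:260,250:400],None,fx=2,fy=2)]))
```

```text
7.975 [0.5930509  0.35105462 0.19637812] [ 1.79849099e+02 -7.36022198e-02 -7.45589391e+01] [ 4.67739270e+01  2.35262909e+01 -6.57879976e-01 -1.70804448e-02
 -6.59829972e+01 -3.13259885e+01]
dp [-11.2  -5.4 131.6] roll -0.001
```

View pics/m4.png

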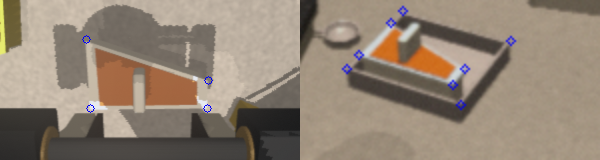

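Tub A sits in the tray at the predicted corners. Tub F's markers match its lid, with the handle at crop (139,90), so I'll descend.

>>> {"op": "send_rows", "data": {
  "steps": [
    {"dp": [-10,-4,45],"roll": 0,"jaw": 60},
    {"dp": [-10,-4,90],"roll": 0,"jaw": 60},
    {"dp": [-10,-4,120],"roll": 0,"jaw": 60},
    {"dp": [-10,-4,130],"roll": 0,"jaw": 60},
    {"dp": [-10,-4,130],"roll": 0,"jaw": 60}
  ],
  "newtons": 30
}}

```text
time_s: 8.7
tcp_pos: [0.5953, 0.3613, 0.0686]
eef_rot: [-180.0, -0.0, -74.6]
contact_force: [-0.6, -0.3, 0.2]
gripper_width: 0.0525
gripper_force: 0.0
```

>>> {"op": "send_rows", "data": {
  "steps": [
    {"dp": [0,0,0],"roll": 0,"jaw": 0},
    {"dp": [0,0,0],"roll": 0,"jaw": 0},
    {"dp": [0,0,0],"roll": 0,"jaw": 0},
    {"dp": [0,0,0],"roll": 0,"jaw": 0},
    {"dp": [0,0,0],"roll": 0,"jaw": 0}
  ]
}}

```text
time_s: 9.32
tcp_pos: [0.5954, 0.3623, 0.0686]
eef_rot: [-179.9, 0.0, -74.6]
contact_force: [1.5, 0.5, 1.2]
gripper_width: 0.0116
gripper_force: 30.0
```

>>> {"op": "send_rows", "data": {
  "steps": [
    {"dp": [0,0,-30],"roll": 0,"jaw": 0},
    {"dp": [0,0,-75],"roll": 0,"jaw": 0},
    {"dp": [0,0,-115],"roll": 0,"jaw": 0},
    {"dp": [0,0,-135],"roll": 0,"jaw": 0},
    {"dp": [0,0,-135],"roll": 0,"jaw": 0}
  ]
}}

```text
time_s: 9.95
tcp_pos: [0.5951, 0.3624, 0.2043]
eef_rot: [-179.9, 0.1, -74.6]
contact_force: [0.2, -0.4, -5.5]
gripper_width: 0.0122
gripper_force: 30.0
```

Run:
```python
from h import *
s=r.get_state();print(s['time_s'],s['tcp_pos'],s['eef_rot'])
go(.5315,-.0125,.2,86.7)
```

```text
9.95 [0.59513098 0.36235092 0.20434844] [-1.79906069e+02  7.67444596e-02 -7.45903067e+01]
dp [344.5 160.9   4.3] roll -2.815
```

>>> {"op": "send_rows", "data": {
  "steps": [
    {"dp": [0,0,0],"roll": -0.16,"jaw": 0},
    {"dp": [0,0,0],"roll": -0.34,"jaw": 0},
    {"dp": [0,0,0],"roll": -0.52,"jaw": 0},
    {"dp": [0,0,0],"roll": -0.7,"jaw": 0},
    {"dp": [0,0,0],"roll": -0.88,"jaw": 0}
  ]
}}

```text
time_s: 10.58
tcp_pos: [0.5939, 0.3614, 0.2004]
eef_rot: [179.8, 0.1, -23.8]
contact_force: [-0.4, -0.6, -3.2]
gripper_width: 0.0121
gripper_force: 30.0
```

>>> {"op": "send_rows", "data": {
  "steps": [
    {"dp": [0,0,0],"roll": -0.18,"jaw": 0},
    {"dp": [0,0,0],"roll": -0.36,"jaw": 0},
    {"dp": [0,0,0],"roll": -0.54,"jaw": 0},
    {"dp": [0,0,0],"roll": -0.72,"jaw": 0},
    {"dp": [0,0,0],"roll": -0.9,"jaw": 0}
  ]
}}

```text
time_s: 11.2
tcp_pos: [0.5939, 0.3614, 0.2004]
eef_rot: [180.0, 0.2, 27.7]
contact_force: [0.3, -0.4, -2.4]
gripper_width: 0.012
gripper_force: 30.0
```

>>> {"op": "send_rows", "data": {
  "steps": [
    {"dp": [0,0,0],"roll": -0.18,"jaw": 0},
    {"dp": [0,0,0],"roll": -0.36,"jaw": 0},
    {"dp": [0,0,0],"roll": -0.54,"jaw": 0},
    {"dp": [0,0,0],"roll": -0.72,"jaw": 0},
    {"dp": [0,0,0],"roll": -0.9,"jaw": 0}
  ]
}}

```text
time_s: 11.82
tcp_pos: [0.5939, 0.3614, 0.2004]
eef_rot: [-179.8, 0.2, 79.3]
contact_force: [-0.9, -0.6, -4.0]
gripper_width: 0.0116
gripper_force: 30.0
```

Run:
```python
from h import *
s=r.get_state();print(s['time_s'],s['tcp_pos'],s['eef_rot'],s['joints'])
go(.5315,-.0125,.2,86.7)
```

```text
11.825 [0.59389262 0.36135032 0.20039036] [-1.79834557e+02  1.68721882e-01  7.92856808e+01] [ 4.73059053e+01  2.39589288e+01  5.79418173e-01 -5.54397406e-02
 -6.68512364e+01  1.22001429e+02]
dp [-378.9    8.2    0.4] roll -0.129
```

>>> {"op": "send_rows", "data": {
  "steps": [
    {"dp": [-40,1,0],"roll": -0.06,"jaw": 0},
    {"dp": [-100,2,0],"roll": -0.13,"jaw": 0},
    {"dp": [-160,4,0],"roll": -0.13,"jaw": 0},
    {"dp": [-220,5,0],"roll": -0.13,"jaw": 0},
    {"dp": [-280,6,0],"roll": -0.13,"jaw": 0}
  ]
}}

```text
time_s: 12.45
tcp_pos: [0.5455, 0.084, 0.2012]
eef_rot: [-179.8, 0.1, 86.4]
contact_force: [1.5, -0.9, -4.4]
gripper_width: 0.012
gripper_force: 30.0
```

>>> {"op": "send_rows", "data": {
  "steps": [
    {"dp": [-50,8,0],"roll": 0,"jaw": 0},
    {"dp": [-80,13,0],"roll": 0,"jaw": 0},
    {"dp": [-95,15,0],"roll": 0,"jaw": 0},
    {"dp": [-95,15,0],"roll": 0,"jaw": 0},
    {"dp": [-95,15,0],"roll": 0,"jaw": 0}
  ]
}}

```text
time_s: 13.08
tcp_pos: [0.556, -0.0092, 0.2025]
eef_rot: [-179.9, 0.0, 86.4]
contact_force: [-0.0, 0.3, -4.6]
gripper_width: 0.012
gripper_force: 30.0
```

Run:
```python
from h import *
s=r.get_state();print(s['time_s'],s['tcp_pos'],s['eef_rot'],s['joints'])
go(.5315,-.0125,.0735,86.7)
c=cap('wrist','w5'); d=cap('side','d3')
p=r.get_state()
im=c['image'].copy(); t=p['tcp_pos']
for q,col in ((place(RIM,(.542,.0193,-.058)),(255,0,0)),(place(LID,(.553,.0506,3.0836))+[0,0,.004],(0,255,0)),(place(LID,(t[0],t[1],np.radians(p['eef_rot'][2]-90)))+[0,0,t[2]-.0686],(255,0,255))):
    for x in proj(c,q): cv2.circle(im,tuple(int(v) for v in x),4,col,1)
cv2.imwrite('pics/m5.png',im)
```

```text
13.075 [ 0.55597552 -0.00917418  0.20250038] [-1.79932090e+02  8.65797387e-03  8.64292436e+01] [ 1.92195248e+01  1.10917501e+01 -1.75981489e+01 -2.08746263e-02
 -6.13760642e+01  1.57219724e+02]
dp [ -4.8 -24.2 129. ] roll -0.005
```

View pics/m5.png

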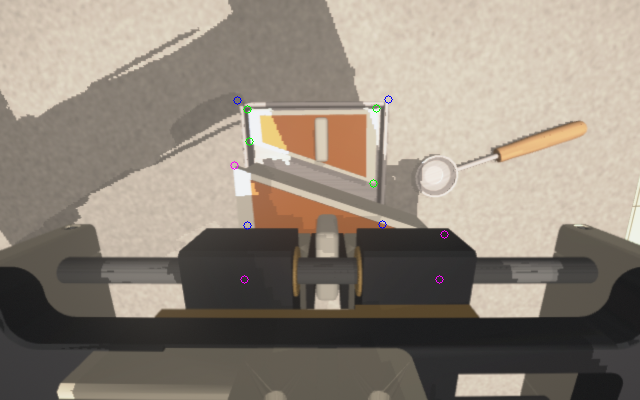

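Tub A's wide end is at the right (378,145). The held tub's wide end is at the left (235,165), matching prediction, so the orientation is right. I need to shift about −24 mm in x, then lower.

>>> {"op": "send_rows", "data": {
  "steps": [
    {"dp": [-5,-24,0],"roll": 0,"jaw": 0},
    {"dp": [-5,-24,30],"roll": 0,"jaw": 0},
    {"dp": [-5,-24,60],"roll": 0,"jaw": 0},
    {"dp": [-5,-24,75],"roll": 0,"jaw": 0},
    {"dp": [-5,-24,75],"roll": 0,"jaw": 0}
  ]
}}

```text
time_s: 13.8
tcp_pos: [0.5316, -0.013, 0.1275]
eef_rot: [-179.9, 0.1, 86.5]
contact_force: [-0.0, -0.8, -3.3]
gripper_width: 0.0119
gripper_force: 30.0
```

Run:
```python
from h import *
s=r.get_state();print(s['time_s'],s['tcp_pos'],s['eef_rot'])
go(.5315,-.013,.0735,86.7)
```

```text
13.8 [ 0.53162264 -0.01299785  0.1275366 ] [-1.79891273e+02  5.06809013e-02  8.64533552e+01]
dp [-0.  -0.1 54. ] roll -0.004
```

>>> {"op": "send_rows", "data": {
  "steps": [
    {"dp": [0,0,15],"roll": 0,"jaw": 0},
    {"dp": [0,0,30],"roll": 0,"jaw": 0},
    {"dp": [0,0,42],"roll": 0,"jaw": 0},
    {"dp": [0,0,51],"roll": 0,"jaw": 0},
    {"dp": [0,0,53],"roll": 0,"jaw": 0}
  ]
}}

```text
time_s: 14.42
tcp_pos: [0.5317, -0.0134, 0.0745]
eef_rot: [-179.9, 0.0, 86.4]
contact_force: [-0.1, 0.6, -2.7]
gripper_width: 0.0116
gripper_force: 30.0
```

>>> {"op": "send_rows", "data": {
  "steps": [
    {"dp": [0,0,1],"roll": 0,"jaw": 0},
    {"dp": [0,0,2],"roll": 0,"jaw": 0},
    {"dp": [0,0,3],"roll": 0,"jaw": 0},
    {"dp": [0,0,3],"roll": 0,"jaw": 0}
  ]
}}

```text
time_s: 14.92
tcp_pos: [0.5323, -0.0131, 0.0727]
eef_rot: [180.0, -0.0, 86.4]
contact_force: [-1.3, 1.8, -0.4]
gripper_width: 0.0116
gripper_force: 30.0
```

Seated: the load has come off and the height matches the floor. Release and rise.

>>> {"op": "send_rows", "data": {
  "steps": [
    {"dp": [0,0,0],"roll": 0,"jaw": 35},
    {"dp": [0,0,0],"roll": 0,"jaw": 35},
    {"dp": [0,0,0],"roll": 0,"jaw": 35},
    {"dp": [0,0,0],"roll": 0,"jaw": 35}
  ]
}}

```text
time_s: 15.42
tcp_pos: [0.5321, -0.0132, 0.0723]
eef_rot: [180.0, -0.0, 86.4]
contact_force: [0.6, 0.4, -1.0]
gripper_width: 0.0307
gripper_force: 0.0
```

>>> {"op": "send_rows", "data": {
  "steps": [
    {"dp": [0,0,-30],"roll": 0,"jaw": 35},
    {"dp": [0,0,-80],"roll": 0,"jaw": 35},
    {"dp": [0,0,-140],"roll": 0,"jaw": 35},
    {"dp": [30,0,-170],"roll": 0,"jaw": 35},
    {"dp": [30,0,-170],"roll": 0,"jaw": 35}
  ]
}}

```text
time_s: 16.05
tcp_pos: [0.5354, 0.0182, 0.2453]
eef_rot: [179.7, -0.1, 86.5]
contact_force: [-0.1, 1.1, -0.3]
gripper_width: 0.0309
gripper_force: 0.0
```

Run:
```python
from h import *
d=cap('side','d4'); s=cap('scene','s4')
A,B=(.553,.0506,3.0836),(.532,-.013,-.061)
o=[]
for c,(x,y,w,h) in ((d,(265,175,100,75)),(s,(280,160,110,82))):
    im=cv2.resize(c['image'][y:y+h,x:x+w],(400,300),interpolation=cv2.INTER_CUBIC)
    for t in (A,B):
        for p in proj(c,place(LID,t)+[0,0,.004]): cv2.circle(im,tuple(int(v) for v in (p-[x,y])*400/w),4,(255,0,0),1)
    o.append(im)
cv2.imwrite('pics/m6.png',np.hstack(o))
```

```text
(no output)
```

View pics/m6.png

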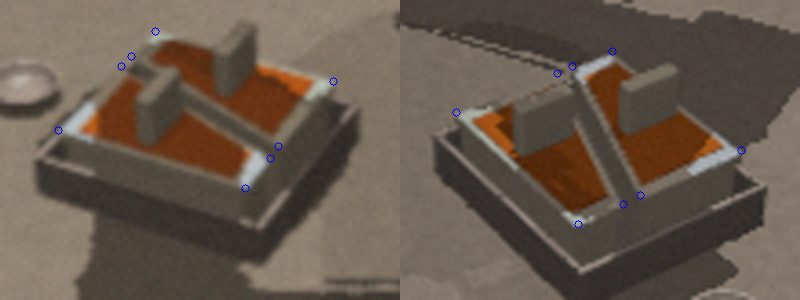

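Both tubs lie flat and head to tail in the tray, with their corners at the predicted spots. Handing in.

```bash
python3 -c "
from plant import r
print(r.close_job())"
```

```text
the job is handed in; nothing more can be done
None
```

Both white wedge tubs are lowered into the tray and lie flat, head to tail with slanted sides facing; the arm never went near the small wedge tub, and the job was handed in at about 16 s (no verdict was shown).

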